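Hood the inspection lamp and hold its boom out at the mark

TASK

Hang the loose grey lamp hood over the bar lamp at the end of the telescoping boom, about midway along the lamp, and let go of it. Then squeeze the boom's handle so that the lock button in its side goes in, draw the boom out until its pointer is level with the tip of the black clip on the scale, and finish still gripping the handle and holding the boom there against its return spring, with the hood hanging on the lamp. Leave the other things on the bench where they are.

Things in the scene. Friction and masses are not known exactly. Their poses are not given: they have to be found in the camera images.
- hood_grip (a point): middle of the hood's upright grip fin, 74 mm above the hood's lower edges; z up, either end may lead. Fin: 12 mm thick along x, 50 mm long along y, from 24 mm below this point (the hood's flat roof) to 20 mm above. Pinch it from above across its thickness.
- hood: the loose hood: an inverted channel of grey sheet metal, 100 mm long along its y, open side down, 0.16 kg or so; origin midway between its lower edges. Flat ceiling inside, 47 mm up and 36 mm wide; the two sides flare out downwards to 70 mm outside at the lower edges. Same axes as its fin.
- lamp_top (a point): middle of the top face of the lamp the hood goes over: a level bar 26 mm wide, 22 mm high, 160 mm long along its y, carried by the boom at its -y end only; top 132 mm above the bench. y is the way the boom extends (to the robot's left, roughly), x away from the robot, z up. A seated hood has its fin's middle 27 mm above this point.
- handle_grip (a point): grip point of the boom's upright handle: black block 26 mm wide (y), 24 mm thick (x), from 46 mm below to 29 mm above this point, grey lock button plate on its +x side. Squeeze both from above along x. Faces at x -15 mm (block) and +23 mm (button out) or +15 mm (in). Point 187 mm above the bench, 290 mm along -y from the lamp's middle; axes as the lamp's. Beside it, clear down to 41 mm below it.
- lock (a joint): travel of the lock button, m: 0 out, 0.008 fully in. Its spring takes 3 N to start and 7 N fully in, and pushes it back out. The stowed boom is locked until the button is in by more than about 0.006.
- boom (a joint): how far the boom is drawn out, m: 0 stowed, 0.16 at most, along the lamp's +y. A return spring pulls it back with 3 N (stowed) to 5 N (far out), plus about 1 N of friction. It does not lock when drawn out, so it must be held.
- pointer_tip (a point): tip of the boom's pointer, a thin steel blade reaching from below the handle over the white scale on the stand's robot side; moves with the boom. Axes as the lamp's.
- clip: small black clip on the outer edge of the scale, 80 to 140 mm along +y from the stowed pointer; fixed. Origin at its tip, which points at the scale (+x); axes as the lamp's. The boom is at the mark when the pointer's tip has the same y as this tip (they pass 3 mm apart in x).
- supply: blue metal power supply, 55 x 225 x 38 mm; origin under its centre (leave alone)
- breadboard: white breadboard, 165 x 55 x 9 mm; origin under its centre (leave alone)
- screwdriver: screwdriver about 150 mm long, lying flat; origin under it (leave alone)
- flask: red drinking flask, 68 mm across, 220 mm tall; origin under its centre (leave alone)
- charger: small black mains charger, 50 x 40 x 30 mm; origin under its centre (leave alone)
- notebook: black notebook, 140 x 210 x 14 mm; origin under its centre (leave alone)
There are look-alikes about, which are no part of the job. Several things have the shape of the hood; the one meant has the colours described above.

How it is judged:
By the outcome, as a careful person would: the job done as asked, in the order asked, and still so for the second after the job is handed in, while the arm keeps its last pose, push and grip.
It also fails if it takes over 51 s, if anything falls off the work surface, if the arm or the gripper's body presses on something with over 40 N, if the wrist force passes 120 N, or if a joint passes its speed limit or range.

ROBOT

A 6-joint arm with a two-finger parallel gripper is mounted at the origin on the work surface. World frame = base frame: x ahead of the robot, y to its left, z up, the work surface at z = 0. Lengths are in m, angles in rad, forces in N, time in s.
With the tool pointing down it reaches from about 0.375 to 0.925 m from the base axis. Payload 5.7 kg.
Tool frame: the origin (TCP) lies midway between the tips of the shut fingers; the grasp point (between the pads) lies ctrl.pinch_z behind it (ctrl.pinch_z is the distance from the TCP to the grasp point, in m); z points along the fingers, y is the direction in which the jaws open and shut (so a half turn about z gives the same grasp; the last joint's range is limited). The gripper opens to 88 mm and grips with 3 to 60 N. Pads are 20 mm wide; open, the fingers measure 115 mm over their backs; the gripper's body (75 mm by 178 mm) begins 61 mm behind the grasp point.
Start: joints at [-1.372, 0.359, 1.51, -0, 1.272, -0.115], TCP at [0.185, -0.571, 0.223] pointing down, gripper open.
Joint ranges: [-2.97, 2.97], [-1.01, 2.36], [0.21, 2.38], [-0.96, 4.11], [0.2, 2.71], [-2.98, 2.98]. Speed limits (rad/s): [2.39, 2.39, 3.14, 3.14, 3.14, 3.14].

INTERFACE

Orientations are given as a unit quaternion [x, y, z, w].
In Python, from bench import ctrl gives the robot as it stands.
- The arm moves only by the tool apply_moves, never from a script. Its argument "increments" is a list of rows, each an object of numbers: "jaw": the gripper command: -1 is shut, 1 is fully open, values between are in proportion; "dx", "dy", "dz": the shift along the tool's x, y, z in m; "twist": the turn about the tool's z in degrees. A call has 1 to 8 rows; each row shifts and turns the commanded pose from where the row before left it, along the tool's axes as they then stand; what a row does not reach is not made up. A row lasts 1/12 s, in which the tool goes at most 41.7 mm and 7.16 degrees, less where a joint would pass 70% of its speed; a pose out of reach is approached as far as the arm can. A call is refused whole if a number of a shift passes 0.0417 or a number of a turn 7.16, either way. A call with a gripper value outside its range is refused whole. The fingers move at their own pace and stop on an object; "grip_force" is the grip in N (left out, the last holds). Time passes only in rows, so rows that do not move let the fingers close. It gives the time, the measured TCP pose, the force and the opening at its end, in the units of the state.
- ctrl.state(): the state, without advancing time (a new reading comes with each control period).
- ctrl.snapshot(name): name is "scene" or "top" or "wrist"; returns a dict with "color" (384x512x3 uint8, red, green, blue), "vertical_fov" (degrees; the focal length in pixels is half the picture's height over the tangent of half this angle, whatever the lens; pixels are square), "cx", "cy" (the principal point, pixels), "R" (3x3) and "t" (3): a world point X has camera coordinates R X + t. Camera axes: x right, y down, z forward; pixel columns grow to the right and rows downward; lengths in m; the calibration is good to about 2 mm. A picture is of the moment at which its call begins. There is no depth.
- ctrl.finish_job(): hands the job in, once; it reports no verdict.
Trained networks look in the newest picture that a camera, given by its name, has taken for a name from the list of things; names that differ only in an ending like _2 or _b are one class to them, and where a whole thing is asked for, a point or a joint stands for the part that bears it (a point fixed in the world has none). Each returns a list of dicts, best first, with "p" (0 to 1); they miss things now and then, are a little off and sometimes report something else, mostly with a low value. They report only what shows in the picture. A call takes as long as a camera call. They do not tell look-alikes from the thing itself.
- ctrl.boxes_of(camera, thing): "box" ([left, top, width, height] in pixels, round what is visible of it).
- ctrl.silhouettes(camera, thing): "pixels" (384x512 bool, what is visible of it) and "box" ([left, top, width, height] in pixels, round what is visible of it).
- ctrl.mark_of(camera, thing): "position" ([column, row] in pixels: a listed point, or the origin of a listed thing).
The state is a dict: "time": time; "q": joint angles; "qvel": joint speeds; "joint_torque": joint torques, N m; "eef_pos": TCP position; "ee_rot": TCP orientation; "force": force on the tool from outside, world axes, zero at the start; "torque": the same for the moment, N m; "finger_gap": finger opening in m.
Only numpy, scipy, OpenCV 4.12 (cv2) and the standard library are available. Lean on these libraries where they do the work, as an engineer would, in place of code of your own. Each camera call takes 0.05 s, during which the arm holds its last target.

## Working session

There is one attempt and no reset: what is moved stays moved. The work goes in short steps, Python scripts to look and compute and a tool call to move; the robot and the scene stay as the last step left them, time stands still between calls to the robot, and variables do not carry over. Pictures are saved under pics/ and viewed, and the job is handed in when it is done.

Besides the shell and the picture viewer there is one more tool, called after ">>>" in YAML: its name, and indented under it one key for each argument. apply_moves: Moves the arm, as the interface text tells. Its arguments: {"type":"object","properties":{"increments":{"type":"array","items":{"type":"object","properties":{"jaw":{"type":"number"},"dx":{"type":"number"},"dy":{"type":"number"},"dz":{"type":"number"},"twist":{"type":"number"}}}},"grip_force":{"type":"number"}},"required":["increments"]}

```bash
mkdir -p pics; ls; cat > h.py <<'E'
import numpy as np, cv2, json
from bench import ctrl
def snap(cam,name=None):
    s=ctrl.snapshot(cam)
    if name: cv2.imwrite(f'pics/{name}.png', cv2.cvtColor(s['color'],cv2.COLOR_RGB2BGR))
    return s
def K(s):
    f=s['color'].shape[0]/2/np.tan(np.radians(s['vertical_fov'])/2); return f
def ray(s,p):
    f=K(s); d=np.array([(p[0]-s['cx'])/f,(p[1]-s['cy'])/f,1.]); R=np.array(s['R']);t=np.array(s['t'])
    return -R.T@t, R.T@d
def atz(s,p,z):
    c,d=ray(s,p); return c+d*(z-c[2])/d[2]
def proj(s,X):
    f=K(s); c=np.array(s['R'])@np.array(X)+np.array(s['t']); return np.array([s['cx']+f*c[0]/c[2], s['cy']+f*c[1]/c[2]])
def tri(L):
    A=np.zeros((3,3));b=np.zeros(3)
    for s,p in L:
        c,d=ray(s,p); d=d/np.linalg.norm(d); P=np.eye(3)-np.outer(d,d); A+=P;b+=P@c
    X=np.linalg.solve(A,b); return X,[np.round(proj(s,X)-p,1) for s,p in L]
E
python3 - <<'E'
from h import *
np.set_printoptions(precision=4,suppress=True)
print(ctrl.state(), ctrl.pinch_z)
for c in ['scene','top','wrist']:
    s=snap(c,c+'0'); print(c,s['vertical_fov'],s['cx'],s['cy'],np.array(s['R']),s['t'])
    for th in ['hood_grip','lamp_top','handle_grip','pointer_tip','clip']:
        print(th,[(np.round(m['position'],1),round(m['p'],2)) for m in ctrl.mark_of(c,th)])
E
```

```text
pics
{'time': 0.0, 'q': array([-1.3721,  0.3595,  1.5114, -0.    ,  1.2725, -0.1151]), 'qvel': array([ 0.0002,  0.0003, -0.0013, -0.0009,  0.0023,  0.0002]), 'joint_torque': array([ -0.0049, -51.5386, -27.0718,   0.0669,   0.0345,  -0.0001]), 'eef_pos': array([ 0.185 , -0.57  ,  0.2218]), 'ee_rot': array([ 0.9877,  0.1562, -0.    , -0.0009]), 'force': array([ 0.6924, -0.6104, -0.8888]), 'torque': array([-0.0309,  0.0208, -0.0055]), 'finger_gap': 0.08787187477648296} 0.0187
scene 49.54491818904269 258.5489187111587 187.82905196496327 [[ 0.5809  0.8139  0.0104]
 [ 0.6595 -0.4632 -0.5921]
 [-0.4771  0.3508 -0.8058]] [-0.2605 -0.2618  1.5171]
hood_grip [(array([221.4, 197.4]), 0.81), (array([265.5, 177.6]), 0.71)]
lamp_top [(array([312.7, 190.7]), 0.8), (array([265.4, 183.7]), 0.33)]
handle_grip [(array([224. , 238.9]), 0.76)]
pointer_tip [(array([219.9, 240.8]), 0.8)]
clip [(array([259.5, 217.2]), 0.52), (array([312.1, 189. ]), 0.15)]
top 43.99495243852786 259.192442551872 195.67485190710457 [[-0.0032 -0.9998 -0.0194]
 [-0.9951  0.0051 -0.0988]
 [ 0.0989  0.019  -0.9949]] [-0.0186  0.4898  1.5646]
hood_grip [(array([292.9, 210.7]), 0.97), (array([208.8, 244.3]), 0.78), (array([246.5, 211.7]), 0.61)]
lamp_top [(array([232.5, 157.1]), 0.71)]
handle_grip [(array([324.7, 152.6]), 0.94), (array([406.9, 227.6]), 0.6), (array([244.9, 209.6]), 0.28)]
pointer_tip [(array([323.8, 164.1]), 0.6)]
clip [(array([281.2, 171.3]), 0.51), (array([246.3, 210.8]), 0.49)]
wrist 62.16962453665086 256.5119972798773 193.61180421368346 [[ 0.3092 -0.951  -0.0006]
 [-0.9134 -0.2972  0.2782]
 [-0.2648 -0.0855 -0.9605]] [-0.5997 -0.0331  0.3925]
hood_grip []
lamp_top []
handle_grip []
pointer_tip []
clip []
```

```bash
python3 - <<'E'
import cv2
for n in ['scene0','top0']:
    i=cv2.imread(f'pics/{n}.png')
    cv2.imwrite(f'pics/{n}_a.png',cv2.resize(i[90:330,130:450],None,fx=2.5,fy=2.5,interpolation=cv2.INTER_CUBIC))
E
```

```text
(no output)
```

View pics/scene0_a.png

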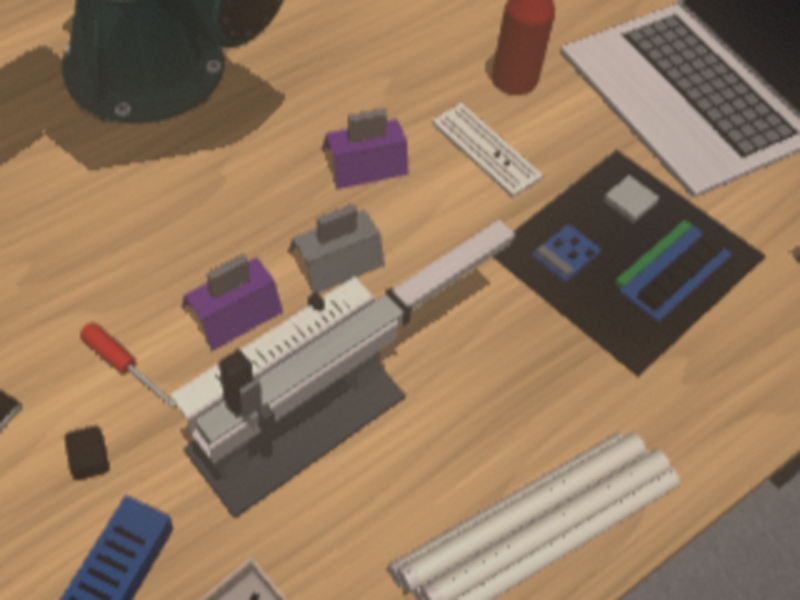

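View pics/top0_a.png

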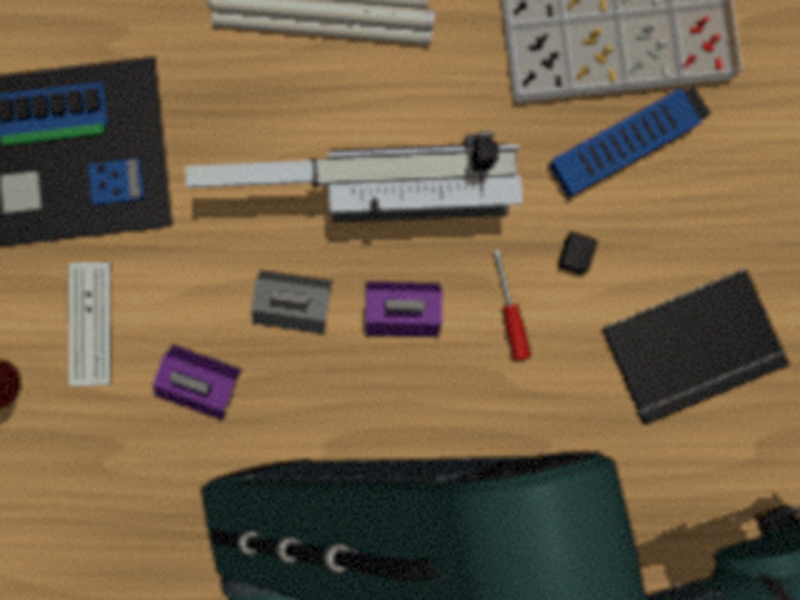

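View pics/top0.png

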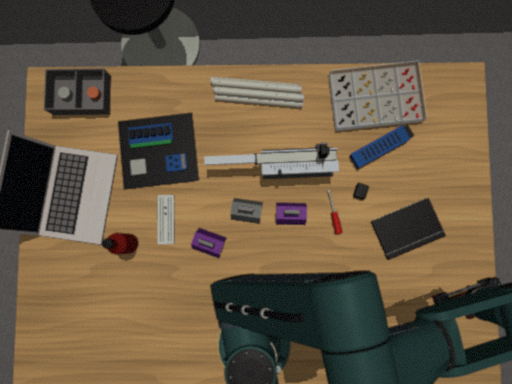

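```bash
python3 - <<'E'
from h import *
np.set_printoptions(precision=4,suppress=True)
s=ctrl.snapshot('scene');t=ctrl.snapshot('top')
for n,a,b in [('hood',(265.5,177.6),(246.5,211.7)),('purple',(221.4,197.4),(292.9,210.7)),('lamp',(312.7,190.7),(232.5,157.1)),('handle',(224,238.9),(324.7,152.6)),('ptr',(219.9,240.8),(323.8,164.1)),('clip',(259.5,217.2),(281.2,171.3))]:
    print(n,*tri([(s,a),(t,b)]))
print('hood top z.074',atz(t,(246.5,211.7),.074),atz(s,(265.5,177.6),.074))
print('lamp',atz(t,(232.5,157.1),.132),atz(s,(312.7,190.7),.132))
print('handle',atz(t,(324.7,152.6),.187),atz(s,(224,238.9),.187))
# lamp bar outline in top
for c,sn in (('top',t),('scene',s)):
    for th in ['lamp_top','hood']:
        for m in ctrl.silhouettes(c,th):
            pts=np.argwhere(m['pixels'])[:,::-1].astype(np.float32)
            print(c,th,round(m['p'],2),m['box'],cv2.minAreaRect(pts))
i=cv2.cvtColor(t['color'],cv2.COLOR_RGB2BGR)
cv2.imwrite('pics/t1.png',cv2.resize(i[135:235,195:345],None,fx=5,fy=5,interpolation=cv2.INTER_CUBIC))
E
```

```text
hood [0.4365 0.0251 0.0755] [array([-2.2,  0.2]), array([-1.8, -1.1])]
purple [ 0.4356 -0.1263  0.0951] [array([-1.1,  0.1]), array([-0.9, -0.5])]
lamp [0.5992 0.0631 0.1619] [array([-2.1,  0.2]), array([-1.5, -1.1])]
handle [ 0.6033 -0.2184  0.1935] [array([-1.2,  0.1]), array([-0.9, -0.5])]
ptr [ 0.5771 -0.2192  0.146 ] [array([-1.9,  0.2]), array([-1.4, -0.7])]
clip [ 0.5612 -0.0867  0.1155] [array([-2.4,  0.2]), array([-1.7, -1.1])]
hood top z.074 [0.433  0.0196 0.074 ] [0.4388 0.0317 0.074 ]
lamp [0.6012 0.0608 0.132 ] [0.5872 0.0848 0.132 ]
handle [ 0.6031 -0.2218  0.187 ] [ 0.6015 -0.2141  0.187 ]
top lamp_top 0.98 [205.5, 142.1, 129.8, 25.7] ((270.3428955078125, 153.52305603027344), (19.40910530090332, 131.2700958251953), 87.99044799804688)
top hood 0.97 [230.7, 196.7, 32.4, 32.2] ((246.22616577148438, 210.15895080566406), (30.755922317504883, 22.20162010192871), 8.530765533447266)
top hood 0.77 [279.4, 202.4, 28.3, 26.4] ((291.5, 213.5), (23.0, 31.0), 90.0)
top hood 0.73 [190.7, 228.0, 33.4, 28.5] ((207.8493194580078, 241.5684814453125), (29.611412048339844, 23.17414665222168), 20.556045532226562)
scene lamp_top 0.67 [210.1, 178.3, 126.2, 86.2] ((267.9920959472656, 217.01327514648438), (29.212039947509766, 148.94686889648438), 57.40741729736328)
scene hood 0.95 [202.1, 190.3, 39.3, 39.6] ((222.6153564453125, 208.92308044433594), (29.39910888671875, 36.055511474609375), 56.30992889404297)
scene hood 0.76 [248.1, 174.4, 36.2, 32.9] ((264.60345458984375, 188.2586212158203), (28.411388397216797, 35.09642028808594), 68.19859313964844)
scene hood 0.58 [259.4, 136.4, 35.0, 24.5] ((276.0882568359375, 148.85296630859375), (27.406526565551758, 32.7423095703125), 75.96376037597656)
scene hood 0.58 [329.2, 70.6, 25.1, 55.2] ((340.36798095703125, 98.23876953125), (19.712684631347656, 58.46347427368164), 12.994617462158203)
```

View pics/t1.png

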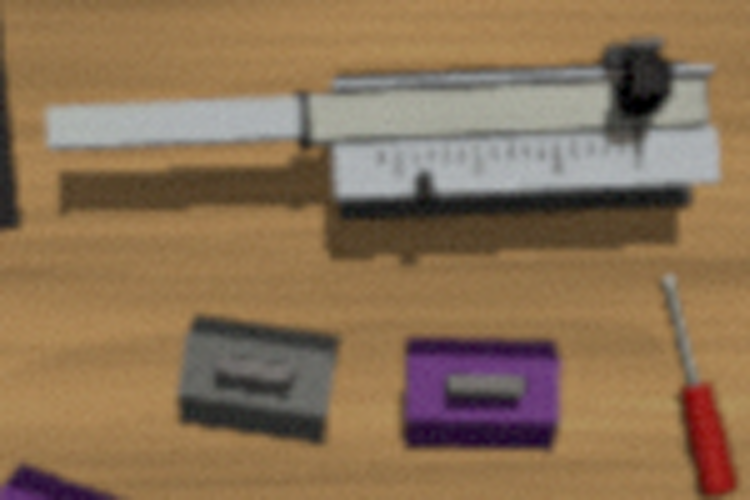

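```bash
python3 - <<'E'
from h import *
np.set_printoptions(precision=4,suppress=True)
w=ctrl.snapshot('wrist');t=ctrl.snapshot('top')
print(ray(w,(256,193)))
P=lambda x,y:(195+x/5,135+y/5)
print('lamp far end',atz(t,P(45,127),.132),'collar',atz(t,P(302,118),.132))
print('hood roof corners z.05', [atz(t,P(*p),.05)[:2] for p in ((187,352),(332,372))], 'fin',[atz(t,P(*p),.094)[:2] for p in ((215,362),(295,370))])
print(np.array([atz(t,P(*p),0.)[:2] for p in ((197,318),(338,336),(324,440),(181,420))]))
E
```

```text
(array([ 0.2591, -0.5466,  0.3858]), array([-0.2635, -0.0833, -0.9611]))
lamp far end [0.5913 0.1506 0.132 ] collar [ 0.596  -0.0111  0.132 ]
hood roof corners z.05 [array([0.4555, 0.067 ]), array([ 0.4419, -0.0282])] fin [array([0.4455, 0.0458]), array([ 0.4402, -0.0053])]
[[ 0.4825  0.0641]
 [ 0.4698 -0.0316]
 [ 0.3994 -0.0219]
 [ 0.4133  0.0747]]
```

>>> apply_moves:
  increments:
    - {"dz":-0.01,"twist":-7,"jaw":1}
    - {"dz":-0.01,"twist":-7,"jaw":1}
    - {"dz":-0.01,"twist":-7,"jaw":1}
    - {"dz":-0.01,"twist":-7,"jaw":1}
    - {"dz":-0.01,"twist":-7,"jaw":1}
    - {"dz":-0.01,"twist":-7,"jaw":1}
    - {"dz":0,"twist":-7,"jaw":1}
    - {"dz":0,"twist":-7,"jaw":1}

```text
$.increments[0]: bad value
```

>>> apply_moves:
  increments:
    - {"dx":0,"dy":0,"dz":-0.01,"twist":-7,"jaw":1}
    - {"dx":0,"dy":0,"dz":-0.01,"twist":-7,"jaw":1}
    - {"dx":0,"dy":0,"dz":-0.01,"twist":-7,"jaw":1}
    - {"dx":0,"dy":0,"dz":-0.01,"twist":-7,"jaw":1}
    - {"dx":0,"dy":0,"dz":-0.01,"twist":-7,"jaw":1}
    - {"dx":0,"dy":0,"dz":-0.01,"twist":-7,"jaw":1}
    - {"dx":0,"dy":0,"dz":0,"twist":-7,"jaw":1}
    - {"dx":0,"dy":0,"dz":0,"twist":-7,"jaw":1}

```text
time: 1.97
eef_pos: [0.1853, -0.5712, 0.2836]
ee_rot: [0.797, 0.604, -0.0, 0.001]
force: [-0.9, 0.9, -0.1]
finger_gap: 0.0882
```

>>> apply_moves:
  increments:
    - {"dx":0,"dy":0,"dz":0,"twist":-7,"jaw":1}
    - {"dx":0.039,"dy":0.01,"dz":0,"twist":0,"jaw":1}
    - {"dx":0.039,"dy":0.01,"dz":0,"twist":0,"jaw":1}
    - {"dx":0.039,"dy":0.01,"dz":0,"twist":0,"jaw":1}
    - {"dx":0.039,"dy":0.01,"dz":0,"twist":0,"jaw":1}
    - {"dx":0.039,"dy":0.01,"dz":0,"twist":0,"jaw":1}
    - {"dx":0.039,"dy":0.01,"dz":0,"twist":0,"jaw":1}
    - {"dx":0.039,"dy":0.01,"dz":0,"twist":0,"jaw":1}

```text
time: 2.63
eef_pos: [0.2974, -0.3103, 0.2828]
ee_rot: [0.761, 0.649, 0.0, 0.0]
force: [1.2, -0.5, -0.1]
finger_gap: 0.0879
```

>>> apply_moves:
  increments:
    - {"dx":0.039,"dy":0.01,"dz":0,"twist":0,"jaw":1}
    - {"dx":0.039,"dy":0.01,"dz":0,"twist":0,"jaw":1}
    - {"dx":0.039,"dy":0.01,"dz":0,"twist":0,"jaw":1}
    - {"dx":0.039,"dy":0.01,"dz":0,"twist":0,"jaw":1}
    - {"dx":0.039,"dy":0.01,"dz":0,"twist":0,"jaw":1}
    - {"dx":0.039,"dy":0.01,"dz":0,"twist":0,"jaw":1}
    - {"dx":0.039,"dy":0.01,"dz":0,"twist":0,"jaw":1}
    - {"dx":0.039,"dy":0.01,"dz":0,"twist":0,"jaw":1}

```text
time: 3.3
eef_pos: [0.4254, -0.0144, 0.2831]
ee_rot: [0.761, 0.649, 0.0, 0.0]
force: [0.4, -0.7, 1.0]
finger_gap: 0.0877
```

>>> apply_moves:
  increments:
    - {"dx":0.0,"dy":0.0,"dz":0,"twist":0,"jaw":1}
    - {"dx":0.0,"dy":0.0,"dz":0,"twist":0,"jaw":1}
    - {"dx":0.0,"dy":0.0,"dz":0,"twist":0,"jaw":1}

```text
time: 3.55
eef_pos: [0.4248, -0.0166, 0.2826]
ee_rot: [0.76, 0.65, -0.0, 0.0]
force: [0.2, 0.0, -0.3]
finger_gap: 0.0877
```

```bash
python3 - <<'E'
from h import *
np.set_printoptions(precision=4,suppress=True)
w=snap('wrist','w1')
st=ctrl.state();print(st['eef_pos'],st['ee_rot'],st['force'],st['time'],st['q'])
for m in ctrl.mark_of('wrist','hood_grip'):
    print(m, atz(w,m['position'],.074))
for m in ctrl.mark_of('wrist','hood'):
    print(m, atz(w,m['position'],.0))
s=snap('scene','s1')
for th in ['hood_grip','lamp_top','handle_grip','pointer_tip','clip']:
        print(th,[(np.round(m['position'],1),round(m['p'],2)) for m in ctrl.mark_of('scene',th)])
E
```

```text
[ 0.4247 -0.0172  0.2826] [ 0.7606  0.6492 -0.0003  0.    ] [ 0.7048 -0.1562 -0.1095] 3.6 [-0.2029  0.0419  1.7715 -0.0005  1.3285 -0.0449]
{'position': [266.8, 131.9], 'p': 0.65} [0.4443 0.0243 0.074 ]
{'position': [274.1, 249.7], 'p': 0.64} [ 0.4318 -0.1243  0.074 ]
{'position': [146.8, 27.9], 'p': 0.58} [0.3348 0.151  0.074 ]
{'position': [267.2, 126.3], 'p': 0.78} [0.4471 0.0247 0.    ]
{'position': [166.3, 40.2], 'p': 0.73} [0.3354 0.1516 0.    ]
{'position': [271.4, 228.3], 'p': 0.73} [ 0.4315 -0.1253  0.    ]
hood_grip [(array([264.5, 180.8]), 0.8), (array([220.7, 197.6]), 0.63), (array([278.8, 142.7]), 0.59), (array([268.7, 194.2]), 0.42)]
lamp_top [(array([310.3, 194.7]), 0.89), (array([224.7, 239.7]), 0.53)]
handle_grip [(array([224.3, 239.9]), 0.78)]
pointer_tip [(array([223.5, 243.2]), 0.91)]
clip [(array([260.5, 216.4]), 0.41)]
```

View pics/w1.png

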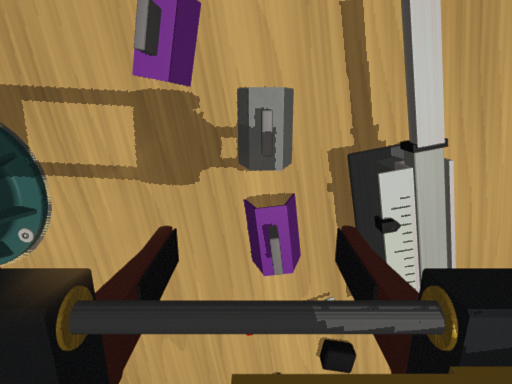

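```bash
python3 - <<'E'
import cv2
i=cv2.imread('pics/w1.png')
cv2.imwrite('pics/w1z.png',cv2.resize(i[75:185,215:315],None,fx=5.4,fy=5.4,interpolation=cv2.INTER_CUBIC))
cv2.imwrite('pics/w1l.png',cv2.resize(i[0:160,330:470],None,fx=3.7,fy=3.7,interpolation=cv2.INTER_CUBIC))
E
```

```text
(no output)
```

View pics/w1z.png

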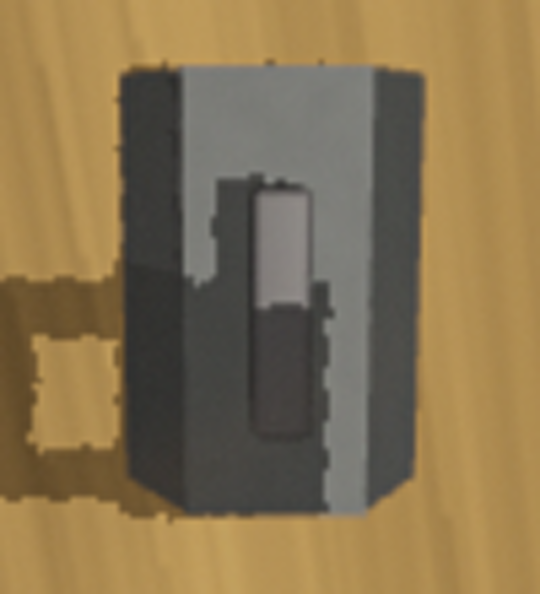

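View pics/w1l.png

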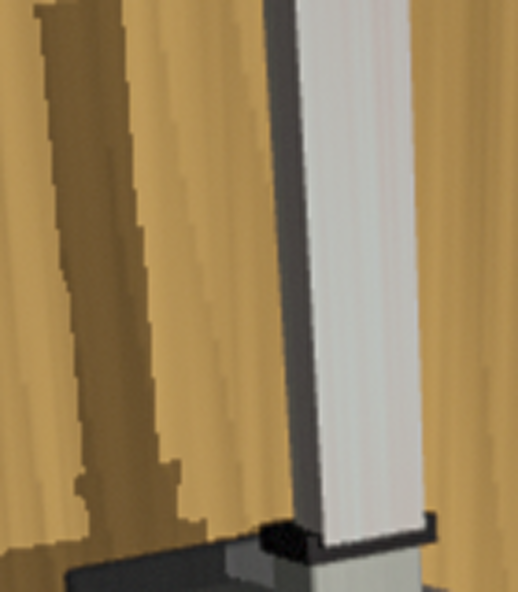

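```bash
python3 - <<'E'
from h import *
np.set_printoptions(precision=4,suppress=True)
w=ctrl.snapshot('wrist')
P=lambda x,y:(215+x/5.4,75+y/5.4); Q=lambda x,y:(330+x/3.7,y/3.7)
a=atz(w,P(284,187),.094);b=atz(w,P(281,439),.094);print('fin',a,b,(a+b)/2,np.linalg.norm(a-b),np.degrees(np.arctan2(-(a-b)[0],(a-b)[1])))
L=[atz(w,P(*p),0) for p in((122,72),(425,72),(415,475),(126,475))]
print('low',np.array(L))
R=[atz(w,P(*p),.05) for p in((184,66),(374,66),(368,515),(187,515))]
print('roof',np.array(R),np.mean(R,0))
# lamp edges at z .132
l0,l1=atz(w,Q(298,0),.132),atz(w,Q(322,540),.132)
r0,r1=atz(w,Q(408,0),.132),atz(w,Q(424,520),.132)
print(l0,l1,r0,r1)
for u,v in((l0,l1),(r0,r1)): print(np.degrees(np.arctan2(-(u-v)[0],(u-v)[1])))
u=(l0-l1)[:2];u/=np.linalg.norm(u);print('width',np.cross(u,(r1-l1)[:2]))
E
```

```text
fin [0.4486 0.0487 0.094 ] [ 0.4406 -0.0008  0.094 ] [0.4446 0.024  0.094 ] 0.05021541989012051 -9.2230866117205
low [[ 0.416   0.0795  0.    ]
 [ 0.4897  0.0677  0.    ]
 [ 0.4745 -0.0317  0.    ]
 [ 0.3996 -0.0197  0.    ]]
roof [[ 0.4321  0.0762  0.05  ]
 [ 0.4731  0.0697  0.05  ]
 [ 0.4584 -0.0292  0.05  ]
 [ 0.4164 -0.0225  0.05  ]] [0.445  0.0235 0.05  ]
[0.5844 0.1217 0.132 ] [ 0.5875 -0.0075  0.132 ] [0.61   0.1176 0.132 ] [ 0.6142 -0.0064  0.132 ]
1.3783782534256248
1.956954670264704
width -0.0267582286026231<stdin>:15: DeprecationWarning: Arrays of 2-dimensional vectors are deprecated. Use arrays of 3-dimensional vectors instead. (deprecated in NumPy 2.0)
```

>>> apply_moves:
  increments:
    - {"dx":0.0218,"dy":0.0066,"dz":0,"twist":0,"jaw":1}
    - {"dx":0.0218,"dy":0.0066,"dz":0.02,"twist":0,"jaw":1}
    - {"dx":0,"dy":0,"dz":0.035,"twist":0,"jaw":1}
    - {"dx":0,"dy":0,"dz":0.035,"twist":0,"jaw":1}
    - {"dx":0,"dy":0,"dz":0.035,"twist":0,"jaw":1}
    - {"dx":0,"dy":0,"dz":0.02,"twist":0,"jaw":1}
    - {"dx":0,"dy":0,"dz":0,"twist":0,"jaw":1}
    - {"dx":0,"dy":0,"dz":0,"twist":0,"jaw":1}
  grip_force: 20

```text
time: 4.72
eef_pos: [0.4442, 0.0246, 0.1372]
ee_rot: [0.761, 0.649, -0.001, -0.001]
force: [-0.4, -0.4, -0.3]
finger_gap: 0.0878
```

```bash
python3 - <<'E'
from h import *
np.set_printoptions(precision=4,suppress=True)
w=snap('wrist','w2')
st=ctrl.state();print(st['eef_pos'],st['ee_rot'],st['force'],st['time'])
print([ (np.round(m['position'],1),atz(w,m['position'],.074)) for m in ctrl.mark_of('wrist','hood_grip')])
print(proj(w,[.4447,.0238,.094]))
E
```

```text
[0.4455 0.0245 0.1383] [0.7606 0.6493 0.0002 0.0001] [0.4374 0.2001 0.7381] 4.7667
[(array([269.6, 371.1]), array([ 0.433 , -0.1269,  0.074 ])), (array([256.5, 210.4]), array([0.445 , 0.0229, 0.074 ])), (array([61.4, 50.2]), array([0.336 , 0.1524, 0.074 ]))]
[255.7862 218.716 ]
```

View pics/w2.png

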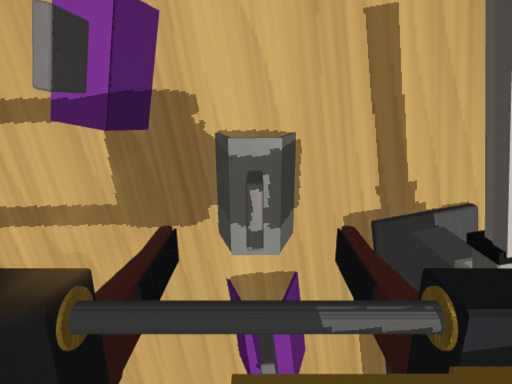

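The wrist view shows the grey hood with its fin at (255, 210), centred between the fingers. Descending and closing.

>>> apply_moves:
  increments:
    - {"dx":0,"dy":0,"dz":0.025,"twist":0,"jaw":1}
    - {"dx":0,"dy":0,"dz":0.025,"twist":0,"jaw":1}
    - {"dx":0,"dy":0,"dz":0.02,"twist":0,"jaw":1}
    - {"dx":0,"dy":0,"dz":0.01,"twist":0,"jaw":1}
    - {"dx":0,"dy":0,"dz":0,"twist":0,"jaw":1}
    - {"dx":0,"dy":0,"dz":0,"twist":0,"jaw":1}
    - {"dx":0,"dy":0,"dz":0,"twist":0,"jaw":-1}
    - {"dx":0,"dy":0,"dz":0,"twist":0,"jaw":-1}
  grip_force: 20

```text
time: 5.48
eef_pos: [0.4464, 0.0244, 0.0591]
ee_rot: [0.761, 0.649, 0.001, 0.001]
force: [0.8, 0.1, 0.3]
finger_gap: 0.0774
```

>>> apply_moves:
  increments:
    - {"dx":0,"dy":0,"dz":0,"twist":0,"jaw":-1}
    - {"dx":0,"dy":0,"dz":0,"twist":0,"jaw":-1}
    - {"dx":0,"dy":0,"dz":0,"twist":0,"jaw":-1}
    - {"dx":0,"dy":0,"dz":0,"twist":0,"jaw":-1}
    - {"dx":0,"dy":0,"dz":0,"twist":0,"jaw":-1}
    - {"dx":0,"dy":0,"dz":0,"twist":0,"jaw":-1}

```text
time: 5.98
eef_pos: [0.4449, 0.0246, 0.0577]
ee_rot: [0.761, 0.649, -0.0, -0.0]
force: [-0.2, -0.6, -0.3]
finger_gap: 0.0379
```

>>> apply_moves:
  increments:
    - {"dx":0,"dy":0,"dz":0,"twist":0,"jaw":-1}
    - {"dx":0,"dy":0,"dz":0,"twist":0,"jaw":-1}
    - {"dx":0,"dy":0,"dz":0,"twist":0,"jaw":-1}
    - {"dx":0,"dy":0,"dz":0,"twist":0,"jaw":-1}
    - {"dx":0,"dy":0,"dz":0,"twist":0,"jaw":-1}
    - {"dx":0,"dy":0,"dz":0,"twist":0,"jaw":-1}

```text
time: 6.48
eef_pos: [0.4448, 0.0246, 0.0576]
ee_rot: [0.761, 0.649, -0.0, -0.0]
force: [-0.3, -0.2, -1.3]
finger_gap: 0.0117
```

>>> apply_moves:
  increments:
    - {"dx":0,"dy":0,"dz":-0.02,"twist":0,"jaw":-1}
    - {"dx":0,"dy":0,"dz":-0.035,"twist":0,"jaw":-1}
    - {"dx":0,"dy":0,"dz":-0.035,"twist":0,"jaw":-1}
    - {"dx":0,"dy":0,"dz":-0.035,"twist":0,"jaw":-1}
    - {"dx":0,"dy":0,"dz":-0.035,"twist":0,"jaw":-1}
    - {"dx":0,"dy":0,"dz":-0.02,"twist":-5,"jaw":-1}
    - {"dx":0,"dy":0,"dz":0,"twist":-5.7,"jaw":-1}
    - {"dx":0,"dy":0,"dz":0,"twist":0,"jaw":-1}

```text
time: 7.15
eef_pos: [0.4459, 0.0245, 0.2392]
ee_rot: [0.695, 0.719, 0.001, 0.001]
force: [-0.6, -0.5, -1.8]
finger_gap: 0.0118
```

```bash
python3 - <<'E'
from h import *
np.set_printoptions(precision=4,suppress=True)
w=snap('wrist','w3')
st=ctrl.state();print(st['eef_pos'],st['ee_rot'],st['force'],st['time'],st['finger_gap'])
E
```

```text
[0.4449 0.0246 0.238 ] [0.6973 0.7168 0.0003 0.0003] [-0.956  -0.0844 -1.7079] 7.2 0.011893003772867462
```

View pics/w3.png

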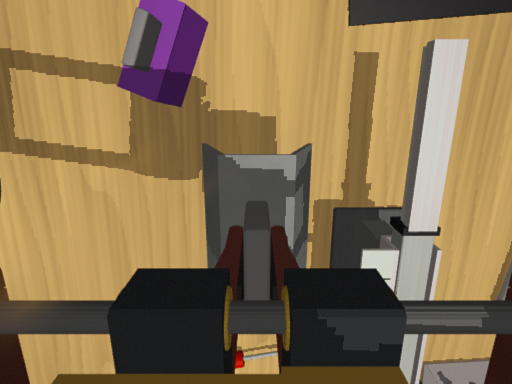

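```bash
python3 - <<'E'
from h import *
np.set_printoptions(precision=4,suppress=True)
i=cv2.imread('pics/w3.png')
cv2.imwrite('pics/w3z.png',cv2.resize(i[25:250,380:500],None,fx=4.4,fy=2.6,interpolation=cv2.INTER_CUBIC))
w=ctrl.snapshot('wrist')
print([(m['position'],m['p'],atz(w,m['position'],.132)) for m in ctrl.mark_of('wrist','lamp_top')])
s=snap('scene','s3');print([(m['position'],m['p'],atz(s,m['position'],.132)) for m in ctrl.mark_of('scene','lamp_top')])
E
```

```text
[([437.9, 141.0], 0.55, array([0.5974, 0.0738, 0.132 ]))]
[([312.2, 194.4], 0.75, array([0.5962, 0.0755, 0.132 ]))]
```

View pics/w3z.png

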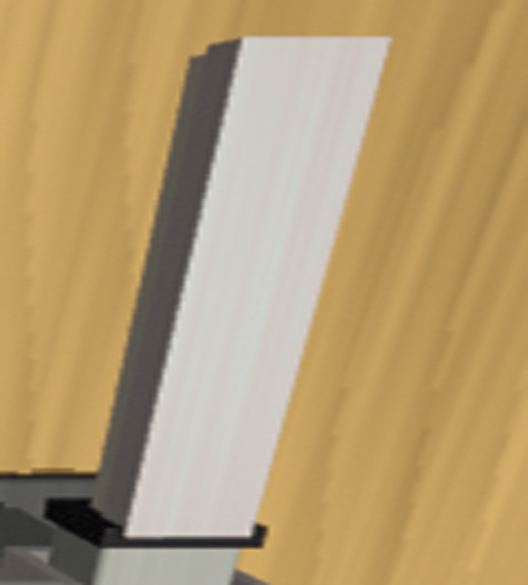

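```bash
python3 - <<'E'
from h import *
np.set_printoptions(precision=4,suppress=True)
w=ctrl.snapshot('wrist')
Q=lambda x,y:(380+x/4.4,25+y/2.6)
a,b,c,d=[atz(w,Q(*p),.132) for p in((242,38),(390,38),(253,535),(126,536))]
print(a,b,c,d,(a+b)/2,(c+d)/2,(a+b+c+d)/4)
u=(a+b-c-d);print(np.linalg.norm(u)/2,np.degrees(np.arctan2(-u[0],u[1])),np.linalg.norm(a-b))
E
```

```text
[0.5786 0.1509 0.132 ] [0.6043 0.1516 0.132 ] [ 0.6097 -0.0062  0.132 ] [ 0.5837 -0.0073  0.132 ] [0.5914 0.1513 0.132 ] [ 0.5967 -0.0067  0.132 ] [0.5941 0.0723 0.132 ]
0.1580883099607607 1.9140593367217058 0.0257578829543677
```

>>> apply_moves:
  increments:
    - {"dx":0.007,"dy":0.025,"dz":0,"twist":-0.2,"jaw":-1}
    - {"dx":0.007,"dy":0.025,"dz":0,"twist":0,"jaw":-1}
    - {"dx":0.007,"dy":0.025,"dz":0,"twist":0,"jaw":-1}
    - {"dx":0.007,"dy":0.025,"dz":0,"twist":0,"jaw":-1}
    - {"dx":0.007,"dy":0.025,"dz":0,"twist":0,"jaw":-1}
    - {"dx":0.007,"dy":0.026,"dz":0,"twist":0,"jaw":-1}
    - {"dx":0,"dy":0,"dz":0.02,"twist":0,"jaw":-1}
    - {"dx":0,"dy":0,"dz":0,"twist":0,"jaw":-1}

```text
time: 8.12
eef_pos: [0.5936, 0.0717, 0.2138]
ee_rot: [0.696, 0.718, -0.002, -0.002]
force: [-2.2, -0.3, -1.9]
finger_gap: 0.0121
```

>>> apply_moves:
  increments:
    - {"dx":0,"dy":0,"dz":0.01,"twist":0,"jaw":-1}
    - {"dx":0,"dy":0,"dz":0,"twist":0,"jaw":-1}

```text
time: 8.28
eef_pos: [0.5924, 0.0712, 0.2055]
ee_rot: [0.696, 0.718, -0.002, -0.002]
force: [-0.7, -0.5, -1.5]
finger_gap: 0.012
```

```bash
python3 - <<'E'
from h import *
np.set_printoptions(precision=4,suppress=True)
w=snap('wrist','w4')
st=ctrl.state();print(st['eef_pos'],st['ee_rot'],st['force'],st['time'],st['finger_gap'])
i=cv2.imread('pics/w4.png')
cv2.imwrite('pics/w4z.png',cv2.resize(i[0:280,150:370],None,fx=2.1,fy=2.1,interpolation=cv2.INTER_CUBIC))
E
```

```text
[0.5928 0.0712 0.2066] [ 0.6956  0.7184 -0.0011 -0.0012] [ 0.2644  0.5137 -0.9967] 8.3333 0.01209715004250548
```

View pics/w4z.png

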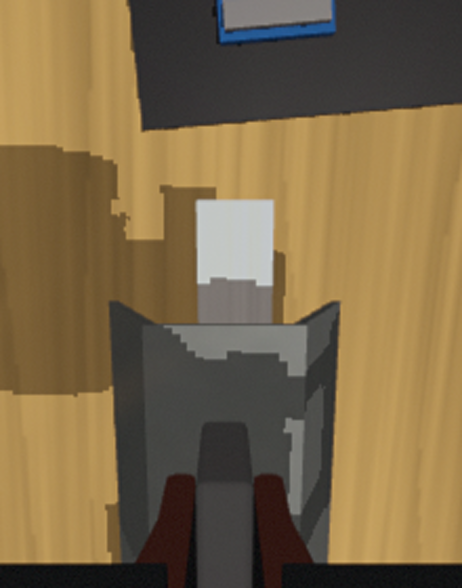

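>>> apply_moves:
  increments:
    - {"dx":0.001,"dy":0.0033,"dz":0,"twist":0,"jaw":-1}
    - {"dx":0,"dy":0,"dz":0.015,"twist":0,"jaw":-1}
    - {"dx":0,"dy":0,"dz":0.015,"twist":0,"jaw":-1}
    - {"dx":0,"dy":0,"dz":0.012,"twist":0,"jaw":-1}
    - {"dx":0,"dy":0,"dz":0.01,"twist":0,"jaw":-1}
    - {"dx":0,"dy":0,"dz":0.005,"twist":0,"jaw":-1}
    - {"dx":0,"dy":0,"dz":0,"twist":0,"jaw":-1}
    - {"dx":0,"dy":0,"dz":0,"twist":0,"jaw":-1}

```text
time: 9.0
eef_pos: [0.598, 0.0725, 0.1511]
ee_rot: [0.695, 0.719, 0.0, 0.0]
force: [1.2, 0.8, -1.0]
finger_gap: 0.012
```

```bash
python3 - <<'E'
from h import *
np.set_printoptions(precision=4,suppress=True)
w=snap('wrist','w5');s=snap('scene','s5')
st=ctrl.state();print(st['eef_pos'],st['ee_rot'],st['force'],st['torque'],st['time'],st['finger_gap'])
i=cv2.imread('pics/w5.png');j=cv2.imread('pics/s5.png')
a=cv2.resize(i[100:240,160:360],None,fx=2,fy=2,interpolation=cv2.INTER_CUBIC)
b=cv2.resize(j[130:270,210:350],None,fx=4,fy=4,interpolation=cv2.INTER_CUBIC)[:560,:390]
c=np.zeros((560,790,3),np.uint8);c[:280,:400]=a;c[:,400:790]=b
cv2.imwrite('pics/c5.png',c)
E
```

```text
[0.5985 0.0725 0.1516] [0.6954 0.7186 0.0006 0.0005] [-1.5065 -0.5722 -1.0902] [-0.024  -0.0675 -0.0437] 9.1 0.011720441295279712
```

View pics/c5.png

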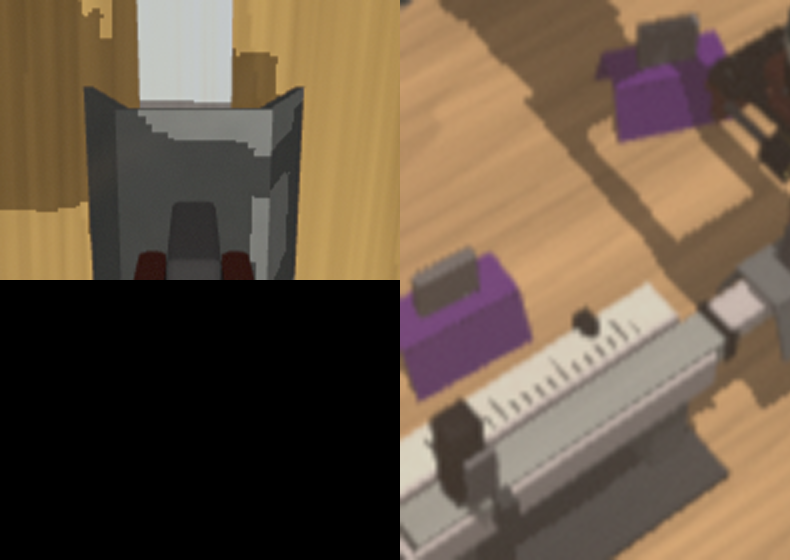

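>>> apply_moves:
  increments:
    - {"dx":0,"dy":-0.002,"dz":0,"twist":0,"jaw":-1}
    - {"dx":0,"dy":0,"dz":0.003,"twist":0,"jaw":-1}
    - {"dx":0,"dy":0,"dz":0.003,"twist":0,"jaw":-1}
    - {"dx":0,"dy":0,"dz":0.001,"twist":0,"jaw":-1}
    - {"dx":0,"dy":0,"dz":0,"twist":0,"jaw":-1}
    - {"dx":0,"dy":0,"dz":0,"twist":0,"jaw":-1}

```text
time: 9.6
eef_pos: [0.5957, 0.0725, 0.1435]
ee_rot: [0.695, 0.719, -0.0, -0.0]
force: [-0.5, 0.8, -1.5]
finger_gap: 0.0123
```

```bash
python3 - <<'E'
from h import *
np.set_printoptions(precision=4,suppress=True)
w=snap('wrist','w6')
st=ctrl.state();print(st['eef_pos'],st['ee_rot'],st['force'],st['torque'],st['time'],st['finger_gap'])
i=cv2.imread('pics/w6.png')
cv2.imwrite('pics/w6z.png',cv2.resize(i[60:260,160:360],None,fx=2.5,fy=2.5,interpolation=cv2.INTER_CUBIC))
E
```

```text
[0.5958 0.0725 0.1436] [ 0.6954  0.7186 -0.     -0.0001] [-0.5919 -0.1357 -0.6433] [-0.0848 -0.0856  0.0322] 9.65 0.011856814426430589
```

View pics/w6z.png

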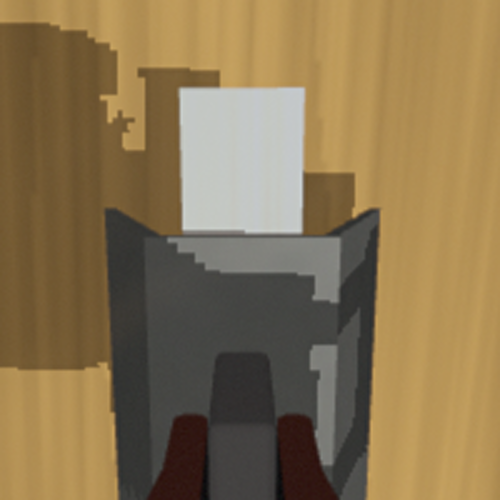

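>>> apply_moves:
  increments:
    - {"dx":0,"dy":0,"dz":0.001,"twist":0,"jaw":-1}
    - {"dx":0,"dy":0,"dz":0,"twist":0,"jaw":-1}
    - {"dx":0,"dy":0,"dz":0,"twist":0,"jaw":-1}

```text
time: 9.9
eef_pos: [0.5958, 0.0725, 0.1427]
ee_rot: [0.695, 0.719, 0.0, -0.0]
force: [-0.2, -0.0, -1.6]
finger_gap: 0.0123
```

>>> apply_moves:
  increments:
    - {"dx":0,"dy":0,"dz":0.001,"twist":0,"jaw":-1}
    - {"dx":0,"dy":0,"dz":0,"twist":0,"jaw":-1}
    - {"dx":0,"dy":0,"dz":0,"twist":0,"jaw":-1}

```text
time: 10.15
eef_pos: [0.596, 0.0725, 0.1419]
ee_rot: [0.695, 0.719, 0.0, 0.0]
force: [-0.1, -0.2, 2.0]
finger_gap: 0.0119
```

>>> apply_moves:
  increments:
    - {"dx":0,"dy":0,"dz":0,"twist":0,"jaw":0.2}
    - {"dx":0,"dy":0,"dz":0,"twist":0,"jaw":0.2}
    - {"dx":0,"dy":0,"dz":0,"twist":0,"jaw":0.2}
    - {"dx":0,"dy":0,"dz":0,"twist":0,"jaw":0.2}
    - {"dx":0,"dy":0,"dz":0,"twist":0,"jaw":0.2}
    - {"dx":0,"dy":0,"dz":0,"twist":0,"jaw":0.2}

```text
time: 10.65
eef_pos: [0.5958, 0.0725, 0.1417]
ee_rot: [0.695, 0.719, 0.0, -0.0]
force: [0.6, -0.2, 0.8]
finger_gap: 0.0484
```

>>> apply_moves:
  increments:
    - {"dx":0,"dy":0,"dz":-0.01,"twist":0,"jaw":0.2}
    - {"dx":0,"dy":0,"dz":-0.02,"twist":0,"jaw":1}
    - {"dx":0,"dy":0,"dz":-0.03,"twist":0,"jaw":1}
    - {"dx":0,"dy":0,"dz":-0.03,"twist":0,"jaw":1}
    - {"dx":0,"dy":0,"dz":-0.03,"twist":0,"jaw":1}
    - {"dx":0,"dy":0,"dz":-0.02,"twist":0,"jaw":1}
    - {"dx":0,"dy":0,"dz":0,"twist":0,"jaw":1}
    - {"dx":0,"dy":0,"dz":0,"twist":0,"jaw":1}

```text
time: 11.32
eef_pos: [0.5966, 0.0725, 0.2835]
ee_rot: [0.695, 0.719, 0.001, 0.001]
force: [-0.7, 0.6, -0.8]
finger_gap: 0.0877
```

```bash
python3 - <<'E'
from h import *
np.set_printoptions(precision=4,suppress=True)
w=snap('wrist','w7');s=snap('scene','s7');t=snap('top','t7')
st=ctrl.state();print(st['eef_pos'],st['ee_rot'],st['force'],st['torque'],st['time'],st['finger_gap'])
for c,sn in(('wrist',w),('scene',s),('top',t)):
  for th,z in(('hood_grip',.159),('handle_grip',.187),('lamp_top',.132),('pointer_tip',.145),('clip',.13)):
    print(c,th,[(np.round(m['position'],1),round(m['p'],2),atz(sn,m['position'],z)) for m in ctrl.mark_of(c,th)])
a=cv2.imread('pics/w7.png')[:,100:500];j=cv2.imread('pics/s7.png')
b=cv2.resize(j[140:280,210:350],None,fx=2.74,fy=2.74,interpolation=cv2.INTER_CUBIC)
c=np.hstack([a,b[:384]]);print(c.shape)
cv2.imwrite('pics/c7.png',c)
E
```

```text
[0.5947 0.0724 0.2803] [ 0.6954  0.7186 -0.0009 -0.001 ] [-0.8793  0.0875 -0.2263] [-0.0237 -0.1129 -0.009 ] 11.4667 0.087720864864293
wrist hood_grip [(array([20.4, 90. ]), 0.76, array([0.3931, 0.152 , 0.159 ])), (array([254.3, 188.3]), 0.6, array([0.5964, 0.0712, 0.159 ]))]
wrist handle_grip []
wrist lamp_top []
wrist pointer_tip []
wrist clip []
scene hood_grip [(array([311.6, 187.8]), 0.8, array([0.5913, 0.0734, 0.159 ])), (array([276.5, 140.1]), 0.79, array([0.3958, 0.101 , 0.159 ])), (array([222.8, 197.6]), 0.73, array([ 0.4798, -0.1417,  0.159 ])), (array([222.4, 241.3]), 0.47, array([ 0.5907, -0.2138,  0.159 ])), (array([169. , 331.2]), 0.47, array([ 0.7103, -0.4271,  0.159 ]))]
scene handle_grip [(array([223.8, 240. ]), 0.86, array([ 0.6037, -0.2162,  0.187 ])), (array([222.8, 242.4]), 0.34, array([ 0.6079, -0.2217,  0.187 ]))]
scene lamp_top [(array([311.7, 194.6]), 0.85, array([0.5959, 0.0739, 0.132 ]))]
scene pointer_tip [(array([218.4, 243.9]), 0.72, array([ 0.5842, -0.2225,  0.145 ]))]
scene clip [(array([260.9, 215.6]), 0.45, array([ 0.5697, -0.0806,  0.13  ]))]
top hood_grip [(array([290. , 211.4]), 0.76, array([ 0.4277, -0.1168,  0.159 ])), (array([229.7, 161. ]), 0.57, array([0.5842, 0.0674, 0.159 ]))]
top handle_grip [(array([324.2, 149.8]), 0.55, array([ 0.6117, -0.2205,  0.187 ]))]
top lamp_top []
top pointer_tip [(array([320.3, 167.5]), 0.71, array([ 0.5644, -0.2125,  0.145 ]))]
top clip [(array([279.3, 170.1]), 0.57, array([ 0.5594, -0.0859,  0.13  ]))]
(384, 784, 3)
```

View pics/c7.png

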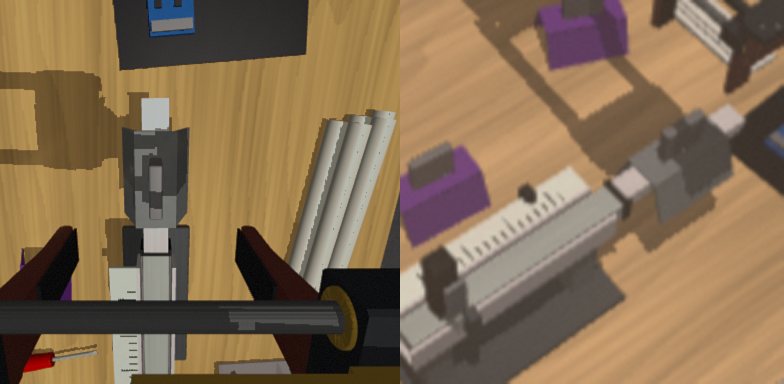

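>>> apply_moves:
  increments:
    - {"dx":-0.036,"dy":0,"dz":0,"twist":0,"jaw":1}
    - {"dx":-0.036,"dy":0,"dz":0,"twist":0,"jaw":1}
    - {"dx":-0.036,"dy":0,"dz":0,"twist":0,"jaw":1}
    - {"dx":-0.036,"dy":0,"dz":0,"twist":0,"jaw":1}
    - {"dx":-0.036,"dy":0,"dz":0,"twist":0,"jaw":1}
    - {"dx":-0.036,"dy":0,"dz":0,"twist":0,"jaw":1}
    - {"dx":-0.036,"dy":0,"dz":0,"twist":0,"jaw":1}
    - {"dx":-0.036,"dy":0,"dz":0,"twist":0,"jaw":1}

```text
time: 12.88
eef_pos: [0.605, -0.2172, 0.2818]
ee_rot: [0.695, 0.719, 0.0, 0.0]
force: [0.8, -0.7, -0.7]
finger_gap: 0.0881
```

>>> apply_moves:
  increments:
    - {"dx":-0.003,"dy":0,"dz":0,"twist":0,"jaw":1}
    - {"dx":0,"dy":0,"dz":0,"twist":0,"jaw":1}
    - {"dx":0,"dy":0,"dz":0,"twist":0,"jaw":1}

```text
time: 13.13
eef_pos: [0.6051, -0.218, 0.2815]
ee_rot: [0.696, 0.718, 0.0, -0.0]
force: [-0.2, -0.2, 0.2]
finger_gap: 0.0878
```

```bash
python3 - <<'E'
from h import *
np.set_printoptions(precision=4,suppress=True)
w=snap('wrist','w8');s=snap('scene','s8')
st=ctrl.state();print(st['eef_pos'],st['ee_rot'],st['force'],st['torque'],st['time'],st['finger_gap'])
for c,sn in(('wrist',w),('scene',s)):
  for th,z in(('hood_grip',.159),('handle_grip',.187),('pointer_tip',.145),('clip',.13)):
    print(c,th,[(np.round(m['position'],1),round(m['p'],2),atz(sn,m['position'],z)) for m in ctrl.mark_of(c,th)])
E
```

```text
[ 0.6053 -0.2169  0.2817] [ 0.695   0.719   0.0002 -0.0004] [-0.076   0.2656 -0.3192] [-0.0644 -0.1052 -0.012 ] 13.2333 0.08781301802896467
wrist hood_grip []
wrist handle_grip [(array([261.5, 192.2]), 0.82, array([ 0.6105, -0.2142,  0.187 ]))]
wrist pointer_tip [(array([223. , 179.4]), 0.59, array([ 0.5739, -0.2144,  0.145 ]))]
wrist clip [(array([262.8, 194.9]), 0.59, array([ 0.6134, -0.2331,  0.13  ])), (array([222.2, 177.9]), 0.47, array([ 0.5715, -0.2165,  0.13  ]))]
scene hood_grip [(array([275.3, 143.2]), 0.79, array([0.4037, 0.0906, 0.159 ])), (array([220.9, 197.5]), 0.59, array([ 0.4766, -0.1457,  0.159 ])), (array([315.2, 190.6]), 0.56, array([0.6041, 0.0754, 0.159 ]))]
scene handle_grip [(array([224.8, 239.5]), 0.66, array([ 0.604 , -0.2135,  0.187 ]))]
scene pointer_tip [(array([221.9, 242.1]), 0.82, array([ 0.5849, -0.2126,  0.145 ]))]
scene clip [(array([ 96.4, 266.9]), 0.15, array([ 0.4585, -0.497 ,  0.13  ]))]
```

View pics/w8.png

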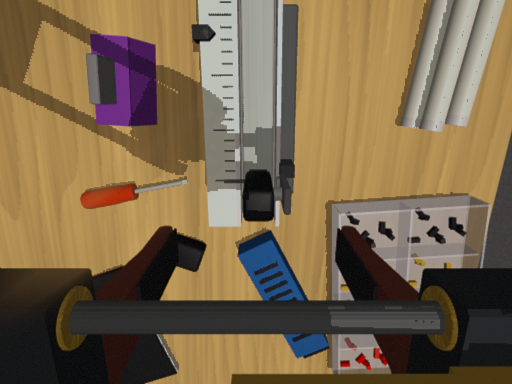

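```bash
python3 - <<'E'
import cv2
i=cv2.imread('pics/w8.png')
cv2.imwrite('pics/w8z.png',cv2.resize(i[0:240,180:320],None,fx=4,fy=2.5,interpolation=cv2.INTER_CUBIC))
cv2.imwrite('pics/w8h.png',cv2.resize(i[150:230,195:310],None,fx=6.5,fy=6.5,interpolation=cv2.INTER_CUBIC))
E
```

```text
(no output)
```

View pics/w8z.png

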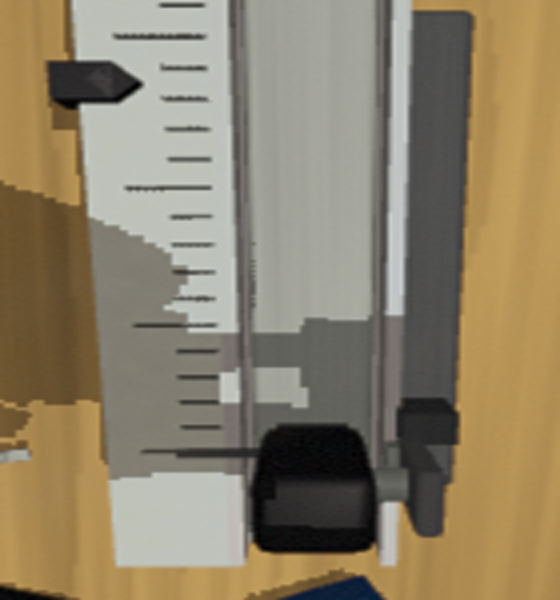

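View pics/w8h.png

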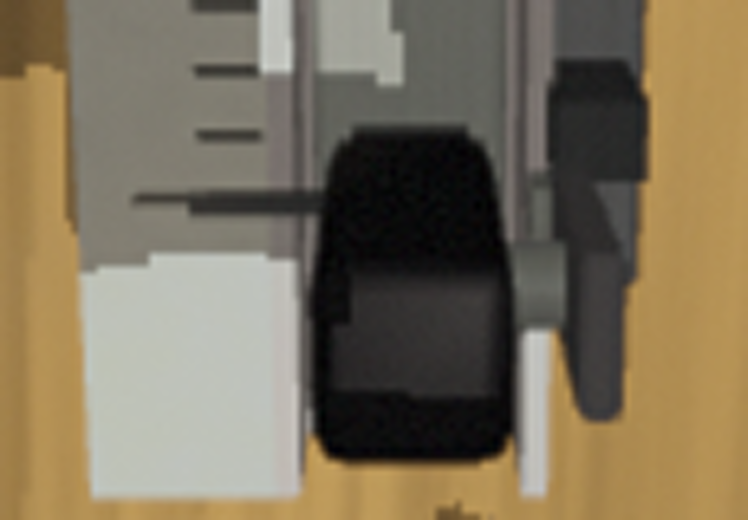

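```bash
python3 - <<'E'
from h import *
np.set_printoptions(precision=4,suppress=True)
w=ctrl.snapshot('wrist')
H=lambda x,y:(195+x/6.5,150+y/6.5)
Z=lambda x,y:(180+x/4,y/2.5)
print('block top edges',[atz(w,H(*p),.216)[:2] for p in((320,400),(514,400),(345,130),(480,130),(320,460),(510,460))])
print('button outer', [atz(w,H(*p),z)[:2] for p,z in(((622,410),.216),((622,410),.187))])
for z in(.125,.13,.135,.14,.145,.15):
    pt=atz(w,H(190,203),z); tk=[atz(w,Z(*p),z) for p in((180,453),(170,325),(170,187),(165,35))]
    cl=atz(w,Z(142,85),z)
    ax=np.array([-.0315,.9995,0])
    print(z,pt[:2],cl[:2],'d',(cl-pt)@ax,'ticks',[round(float((k-tk[0])@ax),4) for k in tk])
E
```

```text
block top edges [array([ 0.5975, -0.2218]), array([ 0.6202, -0.221 ]), array([ 0.5996, -0.1895]), array([ 0.6148, -0.189 ]), array([ 0.5977, -0.2293]), array([ 0.6201, -0.2285])]
button outer [array([ 0.6329, -0.2218]), array([ 0.6366, -0.232 ])]
0.125 [ 0.5734 -0.2214] [ 0.5647 -0.0832] d 0.1384287168136392 ticks [0.0, 0.0521, 0.1034, 0.1548]
0.13 [ 0.5739 -0.2201] [ 0.5653 -0.0841] d 0.13626545355438235 ticks [0.0, 0.0513, 0.1018, 0.1523]
0.135 [ 0.5744 -0.2189] [ 0.5659 -0.085 ] d 0.1341021902951256 ticks [0.0, 0.0505, 0.1002, 0.1499]
0.14 [ 0.5749 -0.2176] [ 0.5665 -0.0859] d 0.13193892703586882 ticks [0.0, 0.0497, 0.0985, 0.1475]
0.145 [ 0.5754 -0.2164] [ 0.5671 -0.0868] d 0.12977566377661207 ticks [0.0, 0.0488, 0.0969, 0.1451]
0.15 [ 0.5759 -0.2151] [ 0.5678 -0.0877] d 0.12761240051735526 ticks [0.0, 0.048, 0.0953, 0.1427]
```

>>> apply_moves:
  increments:
    - {"dx":0,"dy":0.003,"dz":0.02,"twist":0,"jaw":1}
    - {"dx":0,"dy":0,"dz":0.02,"twist":0,"jaw":1}
    - {"dx":0,"dy":0,"dz":0.01,"twist":0,"jaw":1}
    - {"dx":0,"dy":0,"dz":0,"twist":0,"jaw":1}
    - {"dx":0,"dy":0,"dz":0,"twist":0,"jaw":1}

```text
time: 14.1
eef_pos: [0.608, -0.2182, 0.2314]
ee_rot: [0.695, 0.719, -0.0, -0.001]
force: [-0.5, 0.8, 0.5]
finger_gap: 0.0882
```

```bash
python3 - <<'E'
from h import *
np.set_printoptions(precision=4,suppress=True)
w=snap('wrist','w9')
st=ctrl.state();print(st['eef_pos'],st['ee_rot'],st['force'],st['time'],st['finger_gap'])
p=st['eef_pos'];print('tcp column at z.187',proj(w,[p[0],p[1],.187]),proj(w,[p[0],p[1],.216]))
print([(np.round(m['position'],1),m['p'],atz(w,m['position'],.187)) for m in ctrl.mark_of('wrist','handle_grip')])
i=cv2.imread('pics/w9.png')
cv2.imwrite('pics/w9z.png',cv2.resize(i[130:300,150:360],None,fx=3.5,fy=3.5,interpolation=cv2.INTER_CUBIC))
E
```

```text
[ 0.6086 -0.2185  0.2322] [0.6954 0.7186 0.0001 0.0002] [ 0.4149 -0.0538  0.6226] 14.15 0.08769638876603635
tcp column at z.187 [255.4736 217.3662] [255.251  234.0546]
[(array([260.8, 214.8]), 0.8, array([ 0.6122, -0.2165,  0.187 ])), (array([283.4, 306.1]), 0.53, array([ 0.632, -0.289,  0.187]))]
```

View pics/w9z.png

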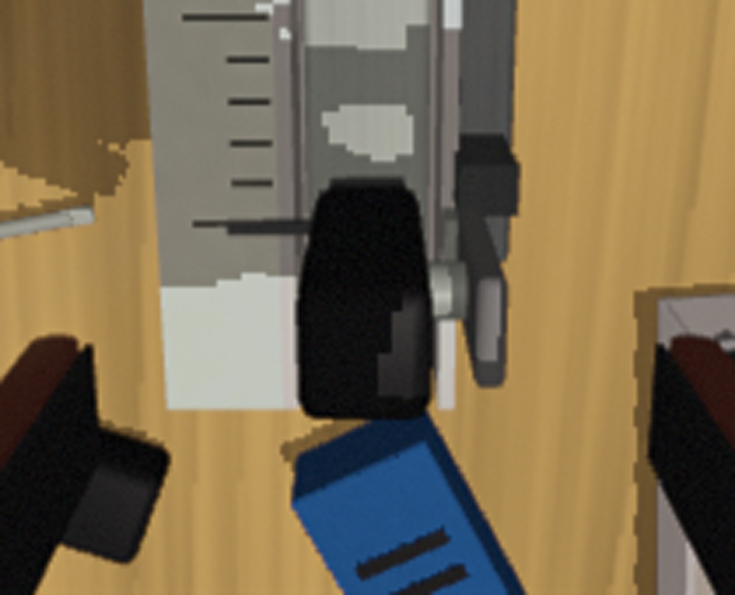

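>>> apply_moves:
  increments:
    - {"dx":0.003,"dy":0.002,"dz":0.0,"twist":0,"jaw":1}
    - {"dx":0,"dy":0,"dz":0.02,"twist":0,"jaw":1}
    - {"dx":0,"dy":0,"dz":0.02,"twist":0,"jaw":1}
    - {"dx":0,"dy":0,"dz":0.015,"twist":0,"jaw":1}
    - {"dx":0,"dy":0,"dz":0.007,"twist":0,"jaw":1}
    - {"dx":0,"dy":0,"dz":0,"twist":0,"jaw":0}
    - {"dx":0,"dy":0,"dz":0,"twist":0,"jaw":-0.1}
    - {"dx":0,"dy":0,"dz":0,"twist":0,"jaw":-0.1}
  grip_force: 30

```text
time: 14.87
eef_pos: [0.6112, -0.2156, 0.1711]
ee_rot: [0.695, 0.719, 0.0, 0.001]
force: [-0.9, -0.1, -0.3]
finger_gap: 0.0715
```

>>> apply_moves:
  increments:
    - {"dx":0,"dy":0,"dz":0,"twist":0,"jaw":-1}
    - {"dx":0,"dy":0,"dz":0,"twist":0,"jaw":-1}
    - {"dx":0,"dy":0,"dz":0,"twist":0,"jaw":-1}
    - {"dx":0,"dy":0,"dz":0,"twist":0,"jaw":-1}

```text
time: 15.2
eef_pos: [0.6104, -0.2154, 0.1701]
ee_rot: [0.695, 0.719, 0.0, 0.0]
force: [0.1, 0.5, 0.5]
finger_gap: 0.0448
```

>>> apply_moves:
  increments:
    - {"dx":0,"dy":0,"dz":0,"twist":0,"jaw":-1}
    - {"dx":0,"dy":0,"dz":0,"twist":0,"jaw":-1}
    - {"dx":0,"dy":0,"dz":0,"twist":0,"jaw":-1}
    - {"dx":0,"dy":0,"dz":0,"twist":0,"jaw":-1}

```text
time: 15.53
eef_pos: [0.609, -0.2154, 0.17]
ee_rot: [0.695, 0.719, -0.001, -0.001]
force: [-4.8, 0.2, 5.6]
finger_gap: 0.0298
```

>>> apply_moves:
  increments:
    - {"dx":0,"dy":-0.001,"dz":0,"twist":0,"jaw":-1}
    - {"dx":0.008,"dy":0,"dz":0,"twist":0,"jaw":-1}
    - {"dx":0.014,"dy":0,"dz":0,"twist":0,"jaw":-1}
    - {"dx":0.014,"dy":0,"dz":0,"twist":0,"jaw":-1}
    - {"dx":0,"dy":0,"dz":0,"twist":0,"jaw":-1}

```text
time: 15.95
eef_pos: [0.6077, -0.1781, 0.17]
ee_rot: [0.695, 0.719, -0.0, 0.0]
force: [-2.3, -2.5, 3.5]
finger_gap: 0.0297
```

```bash
python3 - <<'E'
from h import *
np.set_printoptions(precision=4,suppress=True)
w=snap('wrist','w10')
st=ctrl.state();print(st['eef_pos'],st['ee_rot'],st['force'],st['torque'],st['time'],st['finger_gap'])
E
```

```text
[ 0.6078 -0.1791  0.17  ] [ 0.6949  0.7191 -0.0005  0.0003] [-3.2676 -3.4102  4.1687] [-0.5616  0.1108  0.1399] 16.0 0.029702709246440577
```

View pics/w10.png

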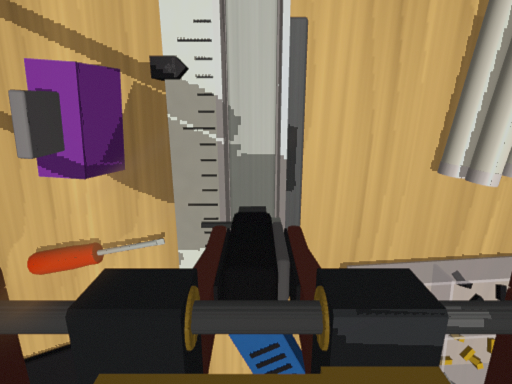

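>>> apply_moves:
  increments:
    - {"dx":0.006,"dy":0,"dz":0,"twist":0,"jaw":-1}
    - {"dx":0.012,"dy":0,"dz":0,"twist":0,"jaw":-1}
    - {"dx":0.014,"dy":0,"dz":0,"twist":0,"jaw":-1}
    - {"dx":0.014,"dy":0,"dz":0,"twist":0,"jaw":-1}
    - {"dx":0.014,"dy":0,"dz":0,"twist":0,"jaw":-1}
    - {"dx":0.012,"dy":0,"dz":0,"twist":0,"jaw":-1}
    - {"dx":0.008,"dy":0,"dz":0,"twist":0,"jaw":-1}
    - {"dx":0.004,"dy":0,"dz":0,"twist":0,"jaw":-1}

```text
time: 16.67
eef_pos: [0.6048, -0.0961, 0.17]
ee_rot: [0.695, 0.719, -0.001, 0.0]
force: [-5.3, -5.5, 5.6]
finger_gap: 0.0298
```

>>> apply_moves:
  increments:
    - {"dx":0,"dy":0,"dz":0,"twist":0,"jaw":-1}
    - {"dx":0,"dy":0,"dz":0,"twist":0,"jaw":-1}

```text
time: 16.83
eef_pos: [0.6048, -0.0964, 0.17]
ee_rot: [0.695, 0.719, -0.001, 0.0]
force: [-4.5, -4.2, 5.6]
finger_gap: 0.0297
```

```bash
cat > look.py <<'E'
from h import *
import sys
n=sys.argv[1]
np.set_printoptions(precision=4,suppress=True)
w=snap('wrist','w'+n);s=snap('scene','s'+n)
st=ctrl.state();print(st['eef_pos'],st['ee_rot'],st['force'],st['torque'],st['time'],st['finger_gap'])
for c in ('wrist','scene'):
  for th in('pointer_tip','clip'): print(c,th,[(np.round(m['position'],1),round(m['p'],2)) for m in ctrl.mark_of(c,th)])
E
python3 look.py 11
python3 -c "
import cv2
i=cv2.imread('pics/w11.png');cv2.imwrite('pics/w11z.png',cv2.resize(i[150:270,130:260],None,fx=5,fy=5,interpolation=cv2.INTER_CUBIC))
i=cv2.imread('pics/s11.png');cv2.imwrite('pics/s11z.png',cv2.resize(i[150:270,210:350],None,fx=5,fy=5,interpolation=cv2.INTER_CUBIC))"
```

```text
[ 0.6048 -0.0966  0.17  ] [ 0.6953  0.7187 -0.0009  0.0002] [-5.3392 -3.3804  5.7598] [-0.6468  0.2573  0.2586] 16.9333 0.029748941500094817
wrist pointer_tip [(array([200.2, 223.8]), 0.84)]
wrist clip [(array([200.2, 198.2]), 0.57)]
scene pointer_tip [(array([258.4, 220.1]), 0.65), (array([340.8, 186.8]), 0.47)]
scene clip []
```

View pics/w11z.png

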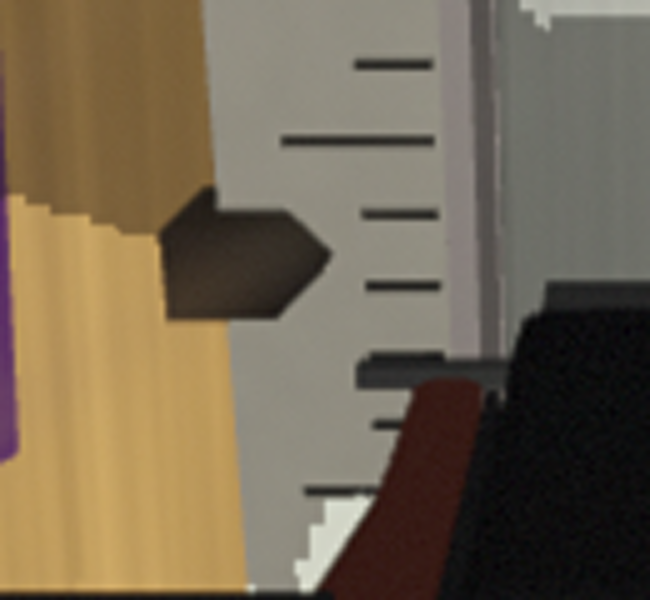

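View pics/s11z.png

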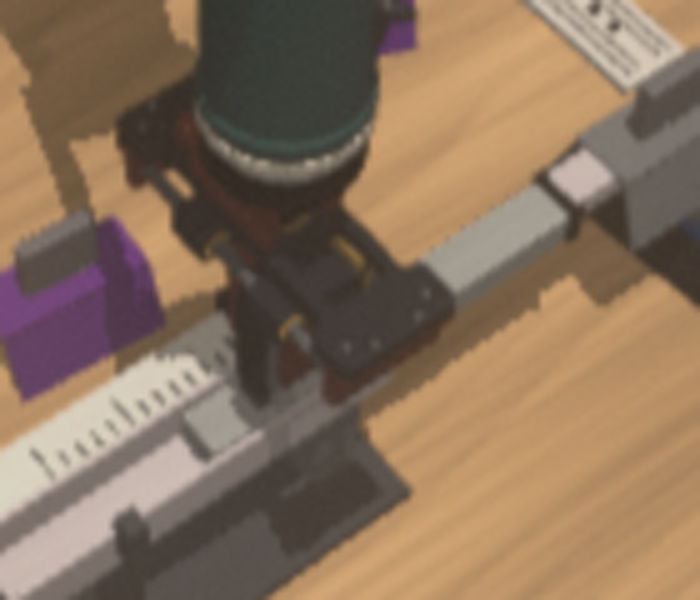

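>>> apply_moves:
  increments:
    - {"dx":0.005,"dy":-0.001,"dz":0,"twist":0,"jaw":-1}
    - {"dx":0.006,"dy":0,"dz":0,"twist":0,"jaw":-1}
    - {"dx":0.004,"dy":0,"dz":0,"twist":0,"jaw":-1}
    - {"dx":0,"dy":0,"dz":0,"twist":0,"jaw":-1}
    - {"dx":0,"dy":0,"dz":0,"twist":0,"jaw":-1}
    - {"dx":0,"dy":0,"dz":0,"twist":0,"jaw":-1}

```text
time: 17.63
eef_pos: [0.6043, -0.0815, 0.17]
ee_rot: [0.695, 0.719, -0.0, 0.001]
force: [-0.7, -5.8, 4.9]
finger_gap: 0.0299
```

```bash
python3 look.py 12
python3 -c "
import cv2
i=cv2.imread('pics/w12.png');cv2.imwrite('pics/w12z.png',cv2.resize(i[190:260,150:250],None,fx=8,fy=8,interpolation=cv2.INTER_CUBIC))"
```

```text
[ 0.6042 -0.0815  0.17  ] [ 0.6955  0.7186 -0.0001  0.0007] [-1.1049 -5.7638  5.3292] [-0.8124  0.0655  0.2529] 17.7333 0.029627157920936557
wrist pointer_tip [(array([200.3, 224.4]), 0.61)]
wrist clip []
scene pointer_tip [(array([261. , 215.9]), 0.72), (array([181.5, 241.2]), 0.43)]
scene clip [(array([260.3, 216.1]), 0.41)]
```

View pics/w12z.png

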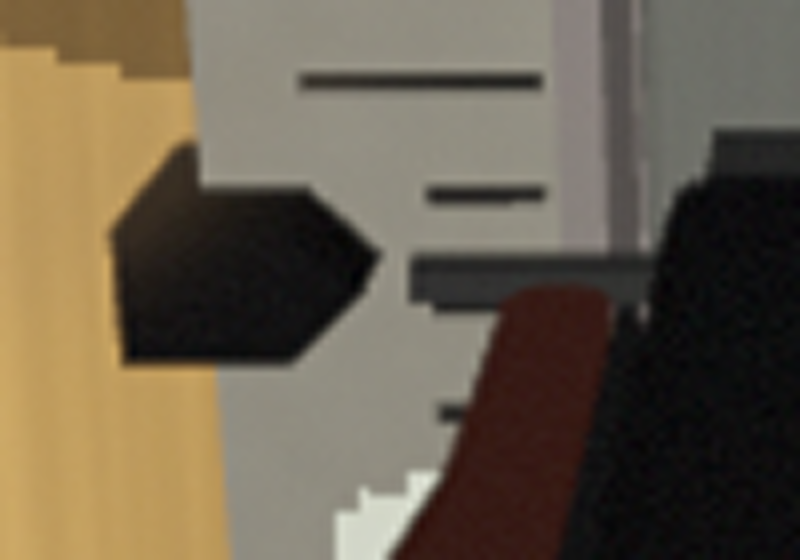

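View pics/w12.png

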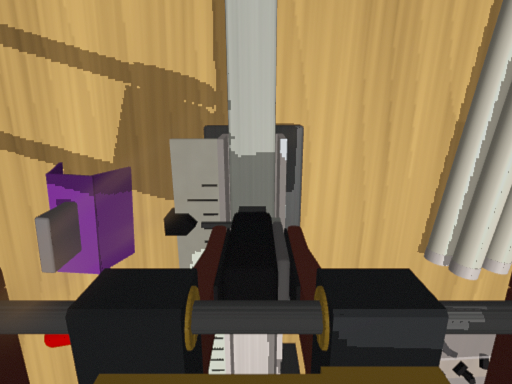

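>>> apply_moves:
  increments:
    - {"dx":0.0006,"dy":0,"dz":0,"twist":0,"jaw":-1}
    - {"dx":0,"dy":0,"dz":0,"twist":0,"jaw":-1}
    - {"dx":0,"dy":0,"dz":0,"twist":0,"jaw":-1}
    - {"dx":0,"dy":0,"dz":0,"twist":0,"jaw":-1}
    - {"dx":0,"dy":0,"dz":0,"twist":0,"jaw":-1}

```text
time: 18.35
eef_pos: [0.6042, -0.0809, 0.17]
ee_rot: [0.695, 0.719, -0.0, 0.001]
force: [0.4, -5.2, 3.9]
finger_gap: 0.0298
```

```bash
python3 look.py 13
python3 - <<'E'
from h import *
np.set_printoptions(precision=4,suppress=True)
t=snap('top','t13')
for th in('pointer_tip','clip','hood_grip','lamp_top'):print(th,[(np.round(m['position'],1),round(m['p'],2)) for m in ctrl.mark_of('top',th)])
i=cv2.imread('pics/w13.png')
a=cv2.resize(i[190:260,150:250],None,fx=4,fy=4,interpolation=cv2.INTER_CUBIC)
b=cv2.resize(cv2.imread('pics/s13.png')[130:230,250:350],None,fx=4,fy=4,interpolation=cv2.INTER_CUBIC)[:400,:390]
c=np.zeros((560,790,3),np.uint8);c[:280,:400]=a;c[:400,400:]=b
c[280:560,:400]=cv2.resize(cv2.imread('pics/t13.png')[120:190,180:280],None,fx=4,fy=4,interpolation=cv2.INTER_CUBIC)
cv2.imwrite('pics/c13.png',c)
E
```

```text
[ 0.6043 -0.0809  0.17  ] [ 0.6954  0.7186 -0.0001  0.0008] [-1.6037 -5.4333  4.4416] [-0.8355  0.0611  0.2741] 18.45 0.02999502230390792
wrist pointer_tip [(array([199.7, 224.6]), 0.92)]
wrist clip [(array([201.6, 221.8]), 0.94)]
scene pointer_tip [(array([266.2, 215.5]), 0.6)]
scene clip [(array([257.2, 216.2]), 0.46), (array([269.1, 210.8]), 0.46)]
pointer_tip [(array([279. , 166.1]), 0.58)]
clip []
hood_grip [(array([187.2, 160.1]), 0.97), (array([290.3, 211.7]), 0.57), (array([207.9, 242.1]), 0.53), (array([333.3, 212. ]), 0.21)]
lamp_top []
```

View pics/c13.png

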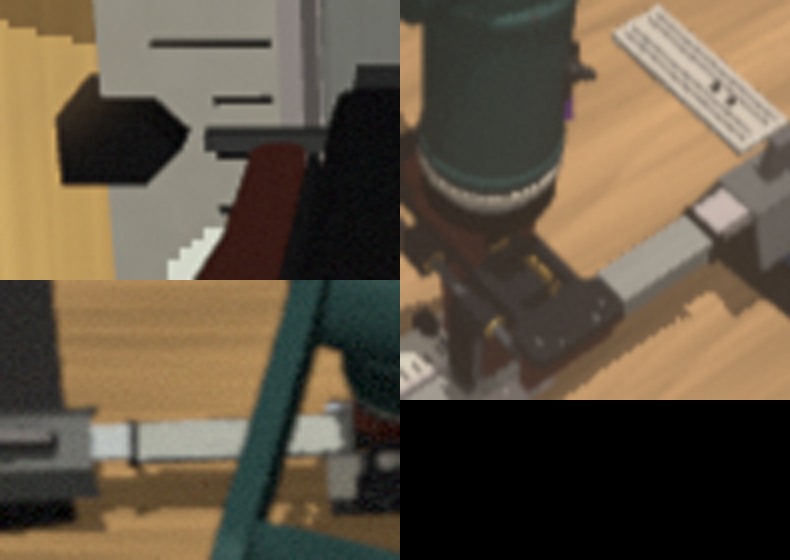

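```bash
python3 -c "
from bench import ctrl
print(ctrl.finish_job())"
```

```text
the job is handed in; nothing more can be done
None
```

I hung the grey hood on the lamp, drew the boom out to the clip and handed the job in at about 18.5 s, with the gripper still holding the handle. No verdict is reported.

- **Hood:** I set it down centred on the lamp and let go. The wrist and scene pictures showed it seated with about 30 mm of lamp showing at each end. After the draw the top picture showed it still on the lamp, having moved about 134 mm with the boom.
- **Lock:** the squeeze at 30 N closed the fingers to 30 mm, the gap expected with the button fully in. The boom then moved freely.
- **Boom:** I drew it about 134.5 mm by tool travel. The ticks put the clip tip at about 134.3 mm, give or take 0.5 mm. In the last wrist picture the pointer blade and the clip tip lie in line to within about 1 mm. About 5 N of pull along the boom was being held when I handed in.

**One check disagreed:** in the last wrist picture the networks' marks for pointer and clip differed by about 3 pixels, or 2 mm, with the pointer short. I went by the picture and the tick readings, because those marks were often a few pixels off in earlier views.

I did not touch the other things on the bench, nor check at the end that they had stayed put.

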